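# Pull the amber filter from the analyser and show it to the light panel

### The job

Swing the analyser's smoke-tinted flap up until it stands about upright and leave it open, then draw the amber glass filter plate up out of its slot, squeezing the glass gently (no more than 20 N from each finger). Hold it upright and free in the air in front of the middle of the lit viewing panel, about 8 cm away, its broad face square to the panel, and finish while still holding it there. Leave the plain metal plate in its slot and do not disturb the loose things on the bench.

Things in the scene. Friction and masses are not known exactly. Their poses are not given: they have to be found in the camera images.
- analyser: White bench instrument with teal stripe, fixed; place and yaw vary. Origin on the table under the middle of its filter bay; x points from its front (robot side) to its rear, y left, z up. Spans x -75 to 196, y -125 to 125. The open-topped bay (inside x -65 to 66, y -105 to 105, floor 30 high, wall tops 125 high) lies under the flap; rear housing 118 high.
- flap (a joint): Smoke-tinted flap over the bay, 145 deep x 236 wide x 6 thick, hinged along its rear edge; angle in rad, 0 = shut, 1.57 = upright, stop at 1.75. It may start slightly ajar. A stiff friction hinge holds it at any angle; moving it takes about 2 to 4 N at the pull bar.
- flap_hinge (a point): Middle of the flap's hinge line: 70 behind the analyser's origin (+x), 130 high; the line runs along the analyser's y. Fixed.
- flap_bar (a point): Middle of the flap's black pull bar: round, 10 thick, 110 long along the analyser's y, in the flap's plane, 187 from the hinge line and 42 ahead of the flap's front edge (37 clear to that edge and to the analyser's front), joined by an arm at each end, otherwise free all round. 130 high when shut.
- amber_center (a point): Centre, half-way up, of the amber filter (loose, 60 to 130 g): black frame with amber pane, 8 thick along its y, 56 wide along x, 80 tall along z, standing in a slot. 70 high when seated; axes then parallel to the analyser's. Its upper 24 (16 to 40 above this point) is a black grip tab 40 wide along x, amber along its top. Rises 30 to leave the slot.
- blank_center (a point): Centre of the plain metal plate in the other slot, same shape as the filter; stays seated. The two slots are in black blocks in the bay, at analyser x = -18, y = -35 and +35; each is 58 along x, 10 along y, 30 deep, block tops 60 high. Which plate is in which slot varies.
- panel_face (a point): Centre of the lit white face of the upright viewing panel, fixed, its place and yaw vary. y points out of the lit face (towards the viewer), x along its width, z up. Panel 150 wide, from 45 to 175 above the table, 17 thick behind the face, black at the back; this point is 110 high. Its black foot, 12 high, reaches 43 in front of the face.
- bottle: Bystander: white plastic bottle with black cap, 72 dia x 170 tall; origin under its base.
- jar: Bystander: brown glass jar with white cap, 68 dia x 90 tall; origin under its base.
- beaker: Bystander: clear glass beaker, 72 dia x 95 tall; origin under its base.
- tipbox: Bystander: blue box with pale lid, 120 x 80 x 64; origin under its base.
- amber: The same filter as amber_center, here with its origin at the middle of its lower edge (40 below that point).
- panel: The viewing panel's foot: origin on the table directly below panel_face, same axes.
There are look-alikes about, which are no part of the job. Leave any blue, red or yellow look-alike of the panel alone.

How it is judged:
By the outcome, as a careful person would: the job done as asked, in the order asked, and still so for the second after the job is handed in, while the arm keeps its last pose, push and grip.
It also fails if it takes over 64 s, if anything falls off the work surface, if the arm or the gripper's body presses on something with over 40 N, if the wrist force passes 120 N, or if a joint passes its speed limit or range.

### The arm

A 7-joint arm with a two-finger parallel gripper is mounted at the origin on the work surface. World frame = base frame: x ahead of the robot, y to its left, z up, the work surface at z = 0. Lengths are in m, angles in rad, forces in N, time in s.
With the tool pointing down it reaches from about 0.4 to 0.875 m from the base axis. Payload 19.3 kg.
Tool frame: the origin (TCP) lies at the very end of the fingers, on their centre line; the grasp point (between the pads) lies 19 mm behind it; z points along the fingers, y is the direction in which the jaws open and shut (so a half turn about z gives the same grasp; the last joint's range is limited). The gripper opens to 85 mm and grips with 20 to 120 N. Pads are 22 mm wide; open, the fingers measure 114 mm over their backs; the gripper's body (76 mm by 85 mm) begins 54 mm behind the grasp point. The pads swing forward as they close: fully open they stand 13 mm farther back than shut.
Start: joints at [-0.07, 0.521, -0.036, 1.599, 0.021, 1.021, -0.113], TCP at [0.625, -0, 0.231] pointing down, gripper open.
Joint ranges: [-2.91, 2.91], [-0.3, 2.13], [-1.5, 1.42], [0.17, 2.43], [-1.26, 4.41], [0.16, 1.93], [-2.52, 2.52]. Speed limits (rad/s): [1.89, 1.89, 2.39, 2.39, 3.01, 3.01, 3.01].

### API

Orientations are given as [roll, pitch, yaw] about the fixed x, y, z axes, in that order (R = Rz(yaw) Ry(pitch) Rx(roll)).
In Python, from workcell import bot, grab_frame, calibration, workorder gives the robot as it stands.
- The arm moves only by the tool move_arm, never from a script. Its arguments are lists of equal length, an entry for each row: "jaw": the closure in counts, from 0 (fully open) to 255 (shut); "dp": the shift along the tool's x, y, z in units of 800 mm (1.0 is 800 mm), a list of three; "rotation": the turn, a rotation vector about the tool's x, y, z in units of pi rad (1.0 is pi rad), a list of three. In form: {"jaw": [jaw, ...], "dp": [[dx, dy, dz], ...], "rotation": [[rx, ry, rz], ...]}. A call has 1 to 10 rows; each row shifts and turns the commanded pose from where the row before left it, along the tool's axes as they then stand; what a row does not reach is not made up. A row lasts 1/8 s, in which the tool goes at most 62.5 mm and 10.7 degrees, less where a joint would pass 70% of its speed; a pose out of reach is approached as far as the arm can. A call with a number of a shift or a turn outside -1 to 1 is refused whole. A call with a gripper value outside its range is refused whole. The fingers move at their own pace and stop on an object; "squeeze" is the grip in N (left out, the last holds). Time passes only in rows, so rows that do not move let the fingers close. It gives the time, the measured TCP pose, the force and the opening at its end, in the units of the state.
- bot.observe(): the state, without advancing time (a new reading comes with each control period).
- grab_frame(name): name is "scene" or "side" or "wrist"; returns the picture (400x640x3 uint8, blue, green, red); there is no depth.
- calibration(name): a dict with "camera_matrix" (3x3 intrinsics, pixels), "T" (4x4, takes a point from camera to world coordinates). Camera axes: x right, y down, z forward; pixel columns grow to the right and rows downward; lengths in m; the calibration is good to about 2 mm. A picture is of the moment at which its call begins: read the wrist's pose just before it. calibration takes no time and is no camera call; for the wrist camera it gives the pose at the moment of the call.
- workorder.job_done(): hands the job in, once; it reports no verdict.
The state is a dict: "clock": time; "qpos": joint angles; "qd": joint speeds; "joint_efforts": joint torques, N m; "position": TCP position; "tool_rot": TCP orientation; "force": force on the tool from outside, world axes, zero at the start; "moment": the same for the moment, N m; "grip_width": finger opening in m.
Only numpy, scipy, OpenCV 4.12 (cv2) and the standard library are available. Lean on these libraries where they do the work, as an engineer would, in place of code of your own. Each camera call takes 0.05 s, during which the arm holds its last target. There are 200 camera calls.

## Working session

There is one attempt and no reset: what is moved stays moved. The work goes in short steps, Python scripts to look and compute and a tool call to move; the robot and the scene stay as the last step left them, time stands still between calls to the robot, and variables do not carry over. Pictures are saved under pics/ and viewed, about 8 in all and at most 12, crops included, and the job is handed in when it is done.

Besides the shell and the picture viewer there is one more tool, called after "Request:" as a command line: name --argument value ..., lists and objects as JSON in quotes. move_arm: Moves the arm, as the interface text tells. Shifts and turns lie within -1 to 1; 1 stands for 800 mm of shift or pi rad of turn. Its arguments: {"type":"object","properties":{"jaw":{"type":"array","items":{"type":"number"}},"dp":{"type":"array","items":{"type":"array","items":{"type":"number","minimum":-1,"maximum":1}}},"rotation":{"type":"array","items":{"type":"array","items":{"type":"number","minimum":-1,"maximum":1}}},"squeeze":{"type":"number"}},"required":["jaw","dp","rotation"]}

```bash
ls; mkdir -p pics
python3 - <<'E'
from workcell import bot, grab_frame, calibration
import cv2, numpy as np
np.set_printoptions(precision=4,suppress=True)
s=bot.observe(); print(s)
for n in ("scene","side"):
    cv2.imwrite(f"pics/{n}0.png",grab_frame(n)); c=calibration(n); print(n,c["camera_matrix"],c["T"])
print(calibration("wrist"))
E
```

```text
pics
{'clock': 0.0, 'qpos': array([-0.0702,  0.522 , -0.0363,  1.6   ,  0.0212,  1.0211, -0.1128]), 'qd': array([-0.0009, -0.0004,  0.0008,  0.0014,  0.0002,  0.001 ,  0.0009]), 'joint_efforts': array([ -0.0042, -92.711 ,   1.9776, -36.9928,   0.0176,   0.0082,
        -0.0001]), 'position': array([ 0.6247, -0.    ,  0.2307]), 'tool_rot': array([-3.1405,  0.0001,  1.5708]), 'force': array([ 0.2019,  0.3318, -0.5043]), 'moment': array([-0.0002,  0.0338, -0.0181]), 'grip_width': 0.08519655877290672}
scene [[391.5387   0.     315.5485]
 [  0.     391.5387 198.0113]
 [  0.       0.       1.    ]] [[-0.2901  0.6797 -0.6737  1.2555]
 [ 0.957   0.2082 -0.2021  0.2287]
 [ 0.0029 -0.7033 -0.7109  0.9596]
 [ 0.      0.      0.      1.    ]]
side [[410.8106   0.     322.9462]
 [  0.     410.8106 198.3817]
 [  0.       0.       1.    ]] [[ 0.962   0.18   -0.2053  0.7492]
 [ 0.2723 -0.5771  0.7699 -1.0995]
 [ 0.0201 -0.7966 -0.6042  0.9831]
 [ 0.      0.      0.      1.    ]]
{'camera_matrix': array([[306.0904,   0.    , 321.4998],
       [  0.    , 306.0904, 203.6936],
       [  0.    ,   0.    ,   1.    ]]), 'T': array([[ 1.    , -0.    , -0.0008,  0.6242],
       [-0.0003, -0.9468, -0.3218,  0.0831],
       [-0.0008,  0.3218, -0.9468,  0.373 ],
       [ 0.    ,  0.    ,  0.    ,  1.    ]])}
```

View pics/scene0.png

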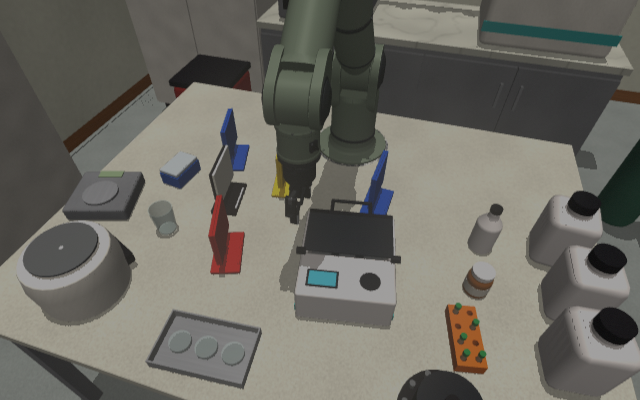

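View pics/side0.png

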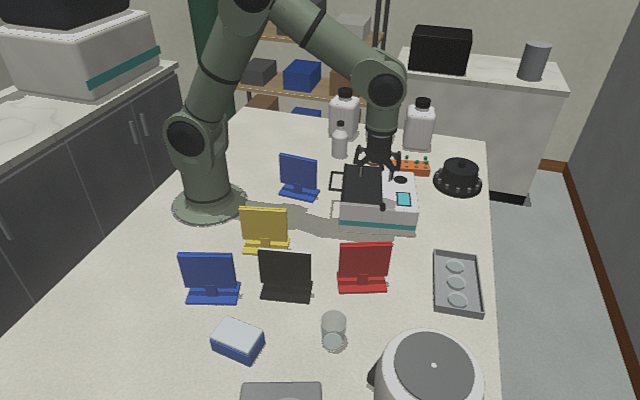

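Scene view: the analyser is at about (348,260) px with its bar at (350,203). The only uncoloured panel is at (222,175), lit face towards +y, and its black back is at (285,275) in the side view. Look-alikes are the blue ones at (230,140) and (378,185), the yellow at (280,180) and the red at (225,240). Next is one close crop to confirm the choice and get the corners.

Run:
```python
import cv2, numpy as np
a=cv2.imread("pics/scene0.png"); b=cv2.imread("pics/side0.png")
def crop(im,x,y,w,h,s):
    c=cv2.resize(im[y:y+h,x:x+w],None,fx=s,fy=s,interpolation=cv2.INTER_CUBIC)
    for i in range(0,w,10):
        cv2.line(c,(i*s,0),(i*s,4 if i%50 else 10),(0,0,255),1)
        if i%20==0: cv2.putText(c,str(x+i),(i*s,20),0,.35,(0,0,255),1)
    for i in range(0,h,10):
        cv2.line(c,(0,i*s),(4,i*s),(0,0,255),1)
        if i%20==0: cv2.putText(c,str(y+i),(4,i*s+4),0,.35,(0,0,255),1)
    return c
t=np.hstack([crop(a,195,130,70,100,4),crop(a,285,190,125,100,4)])
u=np.hstack([crop(b,250,240,70,70,4)[:, :], crop(b,320,160,110,70,4)])
o=np.zeros((t.shape[0]+u.shape[0],max(t.shape[1],u.shape[1]),3),np.uint8)
bb=crop(a,285,280,125,0+45,3)
o[:t.shape[0],:t.shape[1]]=t; o[t.shape[0]:,:u.shape[1]]=u
o=o[:600] if o.shape[0]<=600 else cv2.resize(o,None,fx=1,fy=1)
print(o.shape)
cv2.imwrite("pics/crop1.png",cv2.resize(o,(o.shape[1]*600//o.shape[0],600)) if o.shape[0]>600 else o)
```

```text
(680, 780, 3)
```

View pics/crop1.png

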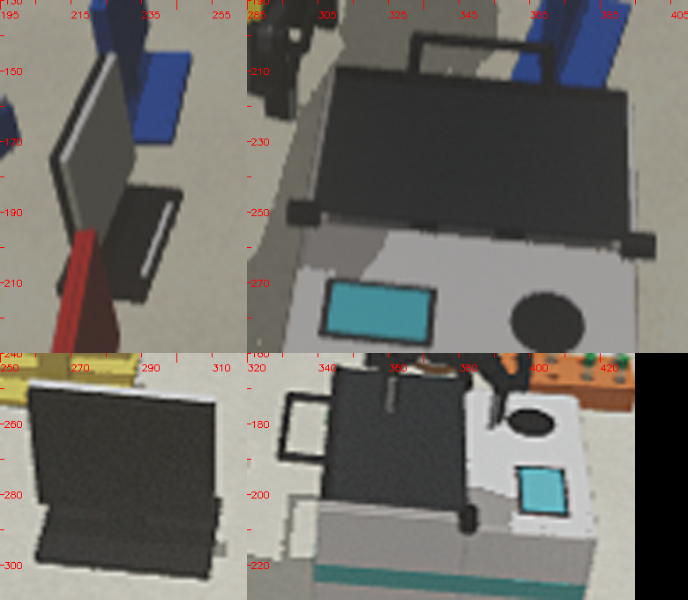

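The crop confirms the choice: the neutral panel has its lit face towards +y (top corners at about (228,146) and (213,176) in the scene view), and the flap looks almost shut. I'll fit both poses from the corner pixels.

```bash
cat > h.py <<'E'
import numpy as np, cv2
from workcell import bot, grab_frame, calibration
from scipy.spatial.transform import Rotation as R
np.set_printoptions(precision=4,suppress=True)
def proj(n,P,c=None):
    c=c or calibration(n); P=np.atleast_2d(P); T=np.linalg.inv(c["T"])
    q=(P@T[:3,:3].T+T[:3,3])@c["camera_matrix"].T
    return q[:,:2]/q[:,2:]
def place(p,P):
    x,y,a=p[:3]; P=np.atleast_2d(P); c,s=np.cos(a),np.sin(a)
    return np.c_[x+c*P[:,0]-s*P[:,1], y+s*P[:,0]+c*P[:,1], P[:,2]]
def flap(th,r,y,t=0): # point on flap in analyser frame
    return [.070-r*np.cos(th)+t*np.sin(th)*1, y, .130+r*np.sin(th)+t*np.cos(th)]
E
python3 - <<'E'
from h import *
from scipy.optimize import least_squares
C={n:calibration(n) for n in("scene","side")}
obs=[("scene",.145,-.118,.003,309.9,208.7),("scene",.145,.118,.003,392.9,216),("scene",.187,-.055,0,332.6,201.5),("scene",.187,.055,0,371.8,204),
("side",.187,.055,0,332.2,172.2),("side",.187,-.055,0,329.8,189.7),("side",.145,.118,.003,344.9,164.2),("side",.145,-.118,.003,340.7,202.5)]
def f(p): return np.concatenate([proj(n,place(p,flap(p[3],r,y,t)),C[n])[0]-[u,v] for n,r,y,t,u,v in obs])
r=least_squares(f,[.7,.1,0,0.05]); print(r.x); print(r.fun.reshape(-1,2))
po=[("scene",.075*-1,0,.175,227.9,146.4),("scene",.075,0,.175,213.4,176.2),("scene",-.075,0,.045,233.2,173.9),("side",-.075,0,.175,258.5,248.5),("side",.075,0,.175,310.9,253.9)]
def g(p): return np.concatenate([proj(n,place(p,[x,y,z]),C[n])[0]-[u,v] for n,x,y,z,u,v in po])
r2=least_squares(g,[.6,-.3,0]); print(r2.x); print(r2.fun.reshape(-1,2))
p=r.x
print("hinge",place(p,flap(p[3],0,0)),"bar",place(p,flap(p[3],.187,0)), "slots",place(p,[[-.018,-.035,.07],[-.018,.035,.07]]))
E
```

```text
[ 0.5726  0.1209  0.1765 -0.0066]
[[ 0.1753  0.507 ]
 [-0.4742  0.5054]
 [ 0.4076  0.0407]
 [-1.4583  0.7746]
 [-0.1056  0.2702]
 [-0.2361 -0.1729]
 [-0.6335 -0.6127]
 [-0.4473 -2.0743]]
[ 0.4374 -0.3288  0.1553]
[[-0.902  -1.5877]
 [-1.2781 -0.7957]
 [-0.3199  0.7146]
 [-0.0002 -1.544 ]
 [ 0.5724 -1.6159]]
hinge [[0.6415 0.1332 0.13  ]] bar [[0.4574 0.1003 0.1288]] slots [[0.561  0.0832 0.07  ]
 [0.5487 0.1522 0.07  ]]
```

Request:
move_arm --jaw '[150,150,150,150,150,150,150,150,150]' --dp '[[0.025,-0.042,0],[0.025,-0.042,0],[0.025,-0.042,0],[0.025,-0.042,0],[0.025,-0.042,0],[0,0,0],[0,0,0],[0,0,0],[0,0,0]]' --rotation '[[0,0,0],[0,0,0],[0,0,0],[0,0,0],[0,0,0],[0,0,-0.028],[0,0,-0.028],[0,0,0],[0,0,0]]' --squeeze 30

```text
clock: 1.23
position: [0.4569, 0.0998, 0.2312]
tool_rot: [-3.141, 0.0, 1.744]
force: [-0.5, -0.2, 1.0]
grip_width: 0.0348
```

Run:
```python
from h import *
s=bot.observe(); print(s["clock"],s["position"],s["tool_rot"],s["grip_width"],s["force"])
c=calibration("wrist"); im=grab_frame("wrist"); cv2.imwrite("pics/w1raw.png",im)
p=[.5726,.1209,.1765]
P=[flap(0,.187,-.055),flap(0,.187,.055),flap(0,.145,-.118,.003),flap(0,.145,.118,.003),flap(0,0,.118,.003)]
q=proj("wrist",place(p,P),c); print(q)
for u,v in q: cv2.drawMarker(im,(int(round(u)),int(round(v))),(0,0,255),cv2.MARKER_CROSS,8,1)
cv2.imwrite("pics/w1.png",im)
```

```text
1.225 [0.4569 0.0998 0.2312] [-3.1412  0.0001  1.7444] 0.03478977135235334 [-0.4771 -0.1761  0.9666]
[[322.9798 261.8448]
 [322.754  137.2837]
 [367.0982 321.751 ]
 [382.0543  46.9318]
 [587.4762  46.2095]]
```

View pics/w1.png

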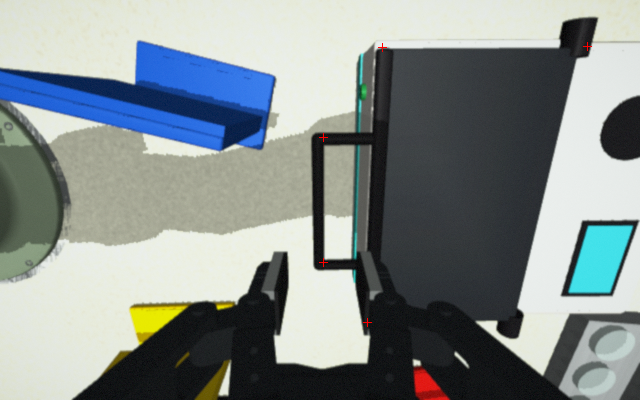

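The wrist view shows the bar at x≈319, y 137–263, within 3–4 px of the fit and centred between the fingers. I'll descend over it and close.

Request:
move_arm --jaw '[150,150,150,150,150,150,150]' --dp '[[0,-0.003,0.03],[0,0,0.03],[0,0,0.03],[0,0,0.025],[0,0,0.02],[0,0,0.015],[0,0,0]]' --rotation '[[0,0,0],[0,0,0],[0,0,0],[0,0,0],[0,0,0],[0,0,0],[0,0,0]]'

```text
clock: 2.15
position: [0.4543, 0.0995, 0.1107]
tool_rot: [-3.14, 0.0, 1.746]
force: [0.1, 0.2, -0.4]
grip_width: 0.0353
```

Request:
move_arm --jaw '[255,255,255,255,255,255]' --dp '[[0,0,0],[0,0,0],[0,0,0],[0,0,0],[0,0,0],[0,0,0]]' --rotation '[[0,0,0],[0,0,0],[0,0,0],[0,0,0],[0,0,0],[0,0,0]]'

```text
clock: 2.9
position: [0.454, 0.0994, 0.1116]
tool_rot: [-3.141, 0.0, 1.747]
force: [-5.8, 0.9, 1.0]
grip_width: 0.0094
```

Request:
move_arm --jaw '[255,255,255,255,255,255,255,255,255,255]' --dp '[[0,0.0007,-0.0183],[0,0.0022,-0.0182],[0,0.0036,-0.018],[0,0.005,-0.0177],[0,0.0063,-0.0172],[0,0.0077,-0.0167],[0,0.009,-0.016],[0,0.0102,-0.0153],[0,0.0114,-0.0144],[0,0.0125,-0.0135]]' --rotation '[[0,0,0],[0,0,0],[0,0,0],[0,0,0],[0,0,0],[0,0,0],[0,0,0],[0,0,0],[0,0,0],[0,0,0]]'

```text
clock: 4.15
position: [0.5082, 0.1092, 0.2443]
tool_rot: [-3.139, -0.0, 1.747]
force: [-6.9, 0.6, 0.1]
grip_width: 0.0087
```

Request:
move_arm --jaw '[255,255,255,255,255,255,255,255,255,255]' --dp '[[0,0.0135,-0.0125],[0,0.0144,-0.0114],[0,0.0153,-0.0102],[0,0.016,-0.009],[0,0.0167,-0.0077],[0,0.0172,-0.0063],[0,0.0177,-0.005],[0,0.018,-0.0036],[0,0.0182,-0.0022],[0,0.0183,-0.0007]]' --rotation '[[0,0,0],[0,0,0],[0,0,0],[0,0,0],[0,0,0],[0,0,0],[0,0,0],[0,0,0],[0,0,0],[0,0,0]]'

```text
clock: 5.4
position: [0.6394, 0.1327, 0.2995]
tool_rot: [3.141, -0.0, 1.747]
force: [-4.3, 2.4, 2.4]
grip_width: 0.009
```

Run:
```python
from h import *
s=bot.observe(); print(s["clock"],s["position"],s["tool_rot"],s["grip_width"],s["force"])
im=np.hstack([grab_frame("scene")[100:320,230:480],grab_frame("side")[60:280,280:480]])
cv2.imwrite("pics/f1.png",cv2.resize(im,None,fx=1.75,fy=1.75))
```

```text
5.4 [0.6394 0.1327 0.2995] [ 3.1414 -0.0004  1.7468] 0.008967808351004306 [-4.324   2.3997  2.3888]
```

View pics/f1.png

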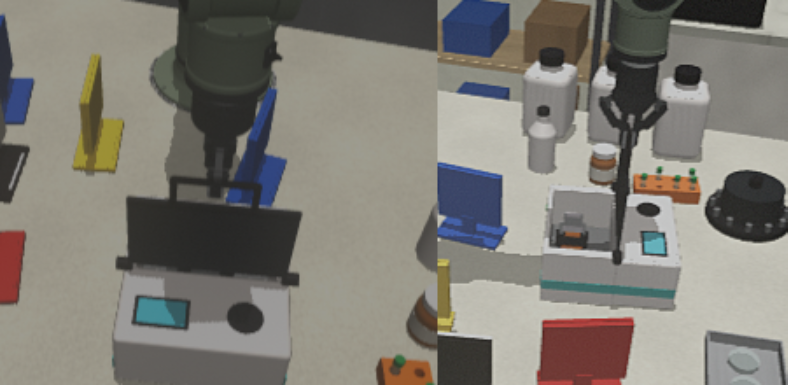

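The flap is upright (scene and side views agree). The amber plate is the one in the near, −y slot, at about (570,240) in the side half. I'll release the bar, rise, turn the wrist and hover over it.

Request:
move_arm --jaw '[90,90,90,90,90,90,90,90]' --dp '[[0,0,0],[0,0,0],[0,0,0],[0,0,-0.015],[0,0,-0.02],[0,0,-0.02],[0,0,-0.015],[0,0,0]]' --rotation '[[0,0,0],[0,0,0],[0,0,0],[0,0,0],[0,0,0],[0,0,0],[0,0,0],[0,0,0]]'

```text
clock: 6.5
position: [0.6392, 0.1324, 0.3555]
tool_rot: [3.14, -0.0, 1.747]
force: [-0.7, 0.2, 0.2]
grip_width: 0.0555
```

Request:
move_arm --jaw '[120,120,120,120,120,120,120,120,120,120]' --dp '[[0,0,0],[0,0,0],[0,0,0],[0,0,0],[0,0,0],[0,0,0],[0,0,0],[0,0,0],[0,0,0],[0,0,0]]' --rotation '[[0,0,-0.05],[0,0,-0.05],[0,0,-0.05],[0,0,-0.05],[0,0,-0.05],[0,0,-0.05],[0,0,-0.05],[0,0,-0.05],[0,0,-0.05],[0,0,-0.05]]'

```text
clock: 7.75
position: [0.6387, 0.1323, 0.3538]
tool_rot: [-3.142, -0.001, -2.96]
force: [-0.1, 0.0, 0.6]
grip_width: 0.0452
```

Request:
move_arm --jaw '[120,120,120,120,120,120,120,120]' --dp '[[0.03,-0.011,0],[0.03,-0.011,0],[0.03,-0.011,0],[0.017,-0.0114,0],[0,0,0.04],[0,0,0.04],[0,0,0.04],[0,0,0]]' --rotation '[[0,0,0],[0,0,0],[0,0,0],[0,0,0],[0,0,0],[0,0,0],[0,0,0],[0,0,0]]'

```text
clock: 8.75
position: [0.56, 0.082, 0.2566]
tool_rot: [3.141, -0.004, -2.966]
force: [0.4, 0.1, 0.7]
grip_width: 0.045
```

Run:
```python
from h import *
s=bot.observe(); print(s["clock"],s["position"],s["tool_rot"],s["grip_width"],s["force"],s["qpos"])
c=calibration("wrist"); im=grab_frame("wrist"); cv2.imwrite("pics/w2raw.png",im)
p=[.5726,.1209,.1765]
P=[[-.038,-.035,.110],[.002,-.035,.110],[-.038,.035,.110],[.002,.035,.110],[-.075,-.125,.125],[-.075,.125,.125]]
q=proj("wrist",place(p,P),c); print(q)
for u,v in q: cv2.drawMarker(im,(int(round(u)),int(round(v))),(0,0,255),cv2.MARKER_CROSS,8,1)
cv2.imwrite("pics/w2.png",im)
```

```text
8.75 [0.56   0.082  0.2566] [ 3.1414 -0.0038 -2.9656] 0.04504346939413107 [0.4272 0.0565 0.7175] [ 0.0606  0.4287 -0.4249  1.7109  0.1982  1.0485  1.3165]
[[322.2382 171.2915]
 [322.2374 210.3995]
 [394.9746 171.2311]
 [391.9567 210.3401]
 [219.6998 133.7118]
 [504.6304 133.4816]]
```

View pics/w2.png

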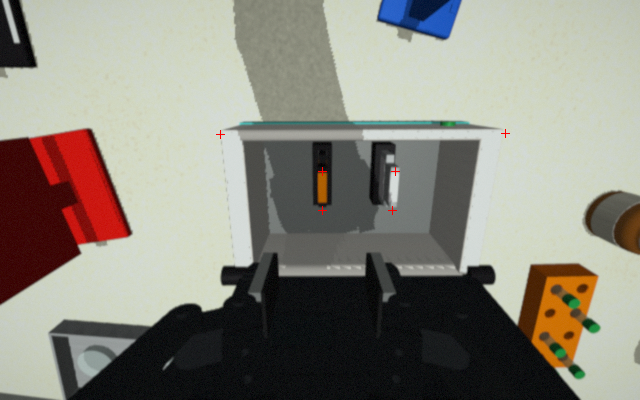

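The wrist view shows the amber tab at about (322,186) and the blank at (392,185), both about 4 px towards the robot of the fit, so I add 2 mm in tool x. Next I descend and close gently.

Request:
move_arm --jaw '[120,120,120,120,120,120,120,120,120,120]' --dp '[[0.003,0.001,0.03],[0,0,0.035],[0,0,0.035],[0,0,0.035],[0,0,0.03],[0,0,0.025],[0,0,0.015],[0,0,0.01],[0,0,0],[0,0,0]]' --rotation '[[0,0,0],[0,0,0],[0,0,0],[0,0,0],[0,0,0],[0,0,0],[0,0,0],[0,0,0],[0,0,0],[0,0,0]]' --squeeze 20

```text
clock: 10.05
position: [0.5587, 0.0828, 0.0871]
tool_rot: [-3.142, 0.001, -2.966]
force: [0.3, 0.6, -0.6]
grip_width: 0.0451
```

Request:
move_arm --jaw '[180,200,210,216,220,224,228,232,236,240]' --dp '[[0,0,0],[0,0,0],[0,0,0],[0,0,0],[0,0,0],[0,0,0],[0,0,0],[0,0,0],[0,0,0],[0,0,0]]' --rotation '[[0,0,0],[0,0,0],[0,0,0],[0,0,0],[0,0,0],[0,0,0],[0,0,0],[0,0,0],[0,0,0],[0,0,0]]'

```text
clock: 11.3
position: [0.5583, 0.0828, 0.0865]
tool_rot: [3.142, 0.0, -2.966]
force: [0.5, 0.3, 0.4]
grip_width: 0.0075
```

Request:
move_arm --jaw '[255,255,255,255,255,255,255,255,255,255]' --dp '[[0,0,0],[0,0,0],[0,0,-0.003],[0,0,-0.006],[0,0,-0.008],[0,0,-0.01],[0,0,-0.01],[0,0,-0.01],[0,0,-0.01],[0,0,-0.008]]' --rotation '[[0,0,0],[0,0,0],[0,0,0],[0,0,0],[0,0,0],[0,0,0],[0,0,0],[0,0,0],[0,0,0],[0,0,0]]'

```text
clock: 12.55
position: [0.5584, 0.0827, 0.139]
tool_rot: [-3.142, 0.0, -2.966]
force: [1.4, 0.1, -0.7]
grip_width: 0.0077
```

Request:
move_arm --jaw '[255,255,255,255,255,255,255,255]' --dp '[[0,0,-0.01],[0,0,-0.018],[0,0,-0.022],[0,0,-0.022],[0,0,-0.022],[0,0,-0.018],[0,0,-0.01],[0,0,0]]' --rotation '[[0,0,0],[0,0,0],[0,0,0],[0,0,0],[0,0,0],[0,0,0],[0,0,0],[0,0,0]]'

```text
clock: 13.55
position: [0.5584, 0.0827, 0.2364]
tool_rot: [-3.142, 0.0, -2.966]
force: [0.1, 0.4, -1.4]
grip_width: 0.0073
```

Run:
```python
from h import *
s=bot.observe(); print(s["clock"],s["position"],s["tool_rot"],s["grip_width"],s["force"])
im=np.hstack([grab_frame("wrist")[100:400,150:500],cv2.resize(grab_frame("side")[100:250,270:470],None,fx=2,fy=2)])
cv2.imwrite("pics/l1.png",im)
```

```text
13.55 [0.5584 0.0827 0.2364] [-3.1415  0.0005 -2.9658] 0.007343326348810866 [ 0.0875  0.3813 -1.4237]
```

View pics/l1.png

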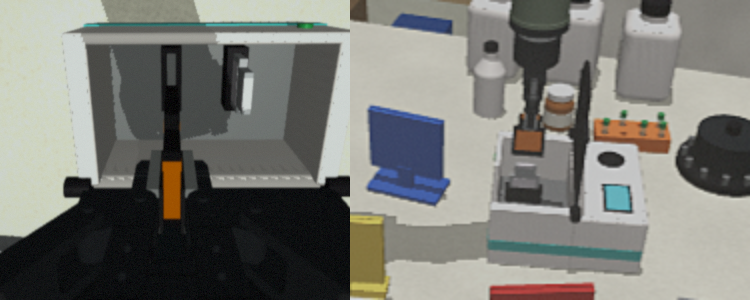

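Amber is held upright in the jaws and clear of its slot, and the blank is still seated. I'll raise it and carry it over to the panel.

Request:
move_arm --jaw '[255,255,255,255,255,255,255,255,255,255]' --dp '[[0,0,-0.02],[0,0,-0.022],[0,0,-0.02],[0.0095,-0.0152,0],[0.0166,-0.0266,0],[0.0213,-0.0342,0],[0.0237,-0.038,0],[0.0237,-0.038,0],[0.0237,-0.038,0],[0.0237,-0.038,0]]' --rotation '[[0,0,0],[0,0,0],[0,0,0],[0,0,0],[0,0,0],[0,0,0],[0,0,0],[0,0,0],[0,0,0],[0,0,0]]'

```text
clock: 14.9
position: [0.4768, -0.1186, 0.2853]
tool_rot: [-3.141, -0.001, -2.967]
force: [0.3, 0.8, -0.7]
grip_width: 0.0076
```

Request:
move_arm --jaw '[255,255,255,255,255,255,255,255]' --dp '[[0.0237,-0.038,0],[0.0237,-0.038,0],[0.0189,-0.0304,0],[0.0142,-0.0228,0],[0.0095,-0.0152,0],[0.0047,-0.0076,0],[0,0,0],[0,0,0]]' --rotation '[[0,0,0],[0,0,0],[0,0,0],[0,0,0],[0,0,0],[0,0,0],[0,0,0],[0,0,0]]'

```text
clock: 15.9
position: [0.4252, -0.2491, 0.2856]
tool_rot: [3.141, 0.0, -2.965]
force: [-0.3, 0.3, -2.0]
grip_width: 0.0077
```

Run:
```python
from h import *
s=bot.observe(); print(s["clock"],s["position"],s["tool_rot"],s["grip_width"],s["force"])
c=calibration("wrist"); im=grab_frame("wrist"); cv2.imwrite("pics/w3raw.png",im)
p=[.4374,-.3288,.1553]
q=proj("wrist",place(p,[[-.075,0,.175],[.075,0,.175],[-.075,.043,.012],[.075,.043,.012],[-.075,0,.045],[.075,0,.045]]),c); print(q)
for u,v in q: cv2.drawMarker(im,(int(round(u)),int(round(v))),(0,0,255),cv2.MARKER_CROSS,8,1)
cv2.imwrite("pics/w3.png",im)
```

```text
15.9 [ 0.4252 -0.2491  0.2856] [ 3.1414  0.0001 -2.9648] 0.007741818879619587 [-0.3229  0.2539 -2.0047]
[[220.8452 108.3688]
 [234.2708 274.2377]
 [293.3107 105.637 ]
 [294.1818 214.0907]
 [254.7794 105.3611]
 [260.2291 222.1364]]
```

View pics/w3.png

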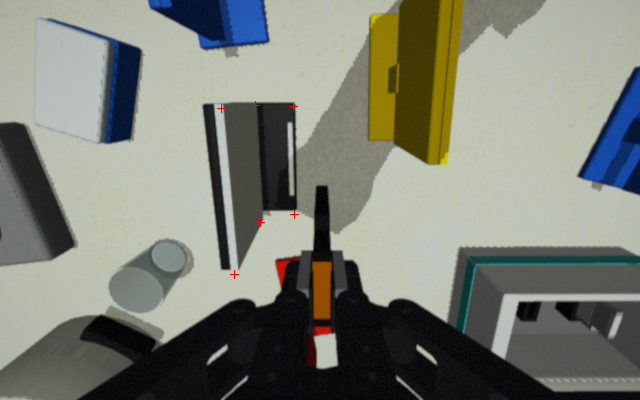

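Run:
```python
from h import *
from scipy.optimize import least_squares
C={n:calibration(n) for n in("wrist","side","scene")}
po=[("wrist",-.075,0,.175,223,104),("wrist",.075,0,.175,237,269),("wrist",-.075,.043,.012,295,103),("wrist",.075,.043,.012,296,211),("wrist",-.075,0,.045,262,103),("wrist",.075,0,.045,263,222)]
def g(p): return np.concatenate([proj(n,place(p,[x,y,z]),C[n])[0]-[u,v] for n,x,y,z,u,v in po])
r=least_squares(g,[.4374,-.3288,.1553],loss="soft_l1"); print(r.x); print(g(r.x).reshape(-1,2))
p=r.x; t=place(p,[0,.08,.11])[0]; s=bot.observe(); print("target",t)
Rt=R.from_euler("xyz",s["tool_rot"]).as_matrix()
d=t+[0,0,.0165]-s["position"]; print("tool dp",Rt.T@d/.8,"yaw err",(s["tool_rot"][2]+np.pi-p[2]))
for n,u,v,z in [("side",340,243,.175),("side",391,243,.175),("side",243,208,.175),("side",287,210,.175)]:
    c=C[n]; w=c["T"][:3,:3]@np.linalg.solve(c["camera_matrix"],[u,v,1]); o=c["T"][:3,3]; print(o+w*(z-o[2])/w[2])
```

```text
[ 0.4337 -0.3266  0.1596]
[[ 0.5752 -0.0418]
 [ 0.2595  2.1798]
 [ 0.1689 -0.2004]
 [ 0.2736  0.842 ]
 [-5.3121 -0.5639]
 [-0.605  -2.1393]]
target [ 0.421  -0.2477  0.11  ]
tool dp [0.0049 0.0027 0.1989] yaw err 0.017330675565605136
[ 0.5783 -0.2578  0.175 ]
[ 0.7181 -0.215   0.175 ]
[ 0.2485 -0.1925  0.175 ]
[ 0.3835 -0.1611  0.175 ]
```

The refit moves the target by only about 4 mm and the residuals are small. I'll make the correction and lower to 110 mm.

Request:
move_arm --jaw '[255,255,255,255,255,255,255,255,255,255]' --dp '[[0.0049,0.0027,0.01],[0,0,0.02],[0,0,0.03],[0,0,0.035],[0,0,0.035],[0,0,0.03],[0,0,0.02],[0,0,0.013],[0,0,0.006],[0,0,0]]' --rotation '[[0,0,0.0055],[0,0,0],[0,0,0],[0,0,0],[0,0,0],[0,0,0],[0,0,0],[0,0,0],[0,0,0],[0,0,0]]'

```text
clock: 17.2
position: [0.4207, -0.2483, 0.1265]
tool_rot: [-3.142, 0.0, -2.983]
force: [-0.1, 0.3, -1.5]
grip_width: 0.007
```

Request:
move_arm --jaw '[255,255,255,255]' --dp '[[0,0,0],[0,0,0],[0,0,0],[0,0,0]]' --rotation '[[0,0,0],[0,0,0],[0,0,0],[0,0,0]]'

```text
clock: 17.7
position: [0.4207, -0.2484, 0.1265]
tool_rot: [-3.141, 0.0, -2.983]
force: [0.1, 0.0, -2.1]
grip_width: 0.0078
```

Run:
```python
from h import *
s=bot.observe(); print(s["clock"],s["position"],s["tool_rot"],s["grip_width"],s["force"])
p=[.421,-.2477,.1596]
P=place(p,[[-.028,0,.07],[.028,0,.07],[-.02,0,.15],[.02,0,.15]])
o=[]
for n,(x,y,w,h) in {"scene":(150,100,260,200),"side":(180,140,260,200)}.items():
    im=grab_frame(n); cv2.imwrite(f"pics/{n}_end.png",im)
    c=cv2.resize(im[y:y+h,x:x+w],None,fx=1.5*2,fy=3)
    q=proj(n,P); print(n,q)
    for u,v in q: cv2.drawMarker(c,(int((u-x+.5)*3),int((v-y+.5)*3)),(255,0,255),cv2.MARKER_CROSS,6,1)
    o.append(c[:,:600] if 0 else cv2.resize(c,None,fx=.5,fy=.5))
im=cv2.resize(np.hstack(o),None,fx=1.5,fy=1.5); print(im.shape); cv2.imwrite("pics/end.png",im)
```

```text
17.7 [ 0.4207 -0.2484  0.1265] [-3.1415  0.0001 -2.9831] 0.007770374185233804 [ 0.0627  0.0127 -2.0822]
scene [[252.0172 179.9536]
 [247.7492 191.5435]
 [248.5734 163.1635]
 [245.318  171.4062]]
side [[281.1658 254.4519]
 [298.9697 256.2056]
 [282.6957 235.6012]
 [295.9119 236.8532]]
(450, 1170, 3)
```

View pics/end.png

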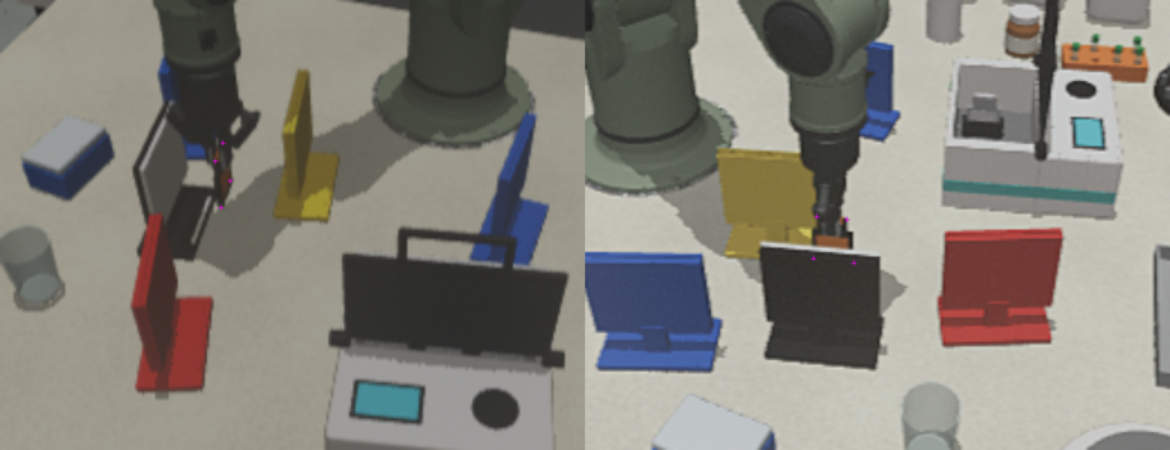

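```bash
python3 -c "
from workcell import bot, workorder
s=bot.observe(); print(s['clock'],s['position'],s['grip_width']); print(workorder.job_done())"
```

```text
17.8 [ 0.42067305 -0.24832557  0.12644749] 0.007505160432693792
the job is handed in; nothing more can be done
None
```

The job is done and handed in at 17.8 s. The flap is open, and the arm is holding the amber filter in front of the lit panel.

- **Flap:** I gripped the pull bar and swung the flap up about 90°. The last pictures show it still standing upright after release.
- **Filter:** I drew the amber plate from the −y slot with the grip set to 20 N, the gripper's minimum. I had no separate reading of the force on each finger. It is held upright with its centre about 110 mm high, 80 mm from the face. By my fit its broad face is within about 0.001 rad of square to the panel.
- **Last checks:** The grip width was steady at 7.5–7.8 mm and the wrist force about 2 N. In the last scene and side views the filter lay at its predicted pixels, the blank was still in its slot, and the loose things in view looked undisturbed.
- **Disagreements:** The close-up wrist view put the analyser and panel 3–4 mm from my first fits, and I corrected for both. One panel corner stayed 5 px off, so I expect the final position to be good to a few millimetres.

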